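Set the beam calliper to the red stop

ROBOT

A 7-joint arm with a two-finger parallel gripper is mounted at the origin on the work surface. World frame = base frame: x ahead of the robot, y to its left, z up, the work surface at z = 0. Lengths are in m, angles in rad, forces in N, time in s.
With the tool pointing down it reaches from about 0.4 to 0.85 m from the base axis. Payload 6.9 kg.
Tool frame: the origin (TCP) lies at the very end of the fingers, on their centre line; the grasp point (between the pads) lies 19 mm behind it (ctrl.grip_depth is the distance from the TCP to the grasp point, in m); z points along the fingers, y is the direction in which the jaws open and shut (so a half turn about z gives the same grasp; the last joint's range is limited). The gripper opens to 85 mm and grips with 20 to 120 N. Pads are 22 mm wide; open, the fingers measure 114 mm over their backs; the gripper's body (76 mm by 85 mm) begins 54 mm behind the grasp point. The pads swing forward as they close: fully open they stand 13 mm farther back than shut.
Start: joints at [1.25, 0.507, -0.238, 1.5, 0.126, 1.149, -0.155], TCP at [0.258, -0.569, 0.231] pointing down, gripper open.
Joint ranges: [-3.08, 3.08], [-0.24, 2.05], [-1.43, 1.35], [0, 2.5], [-1.52, 4.66], [0.17, 1.96], [-2.89, 2.89]. Speed limits (rad/s): [2.39, 2.39, 3.14, 3.14, 3.14, 3.14, 3.14].

INTERFACE

Orientations are given as a unit quaternion [x, y, z, w].
In Python, from cell import ctrl gives the robot as it stands.
- The arm moves only by the tool jog_arm, never from a script. Its argument "targets" is a list of rows, each a list of 3 entries, a list of its own where there are three numbers: the shift along the world's x, y, z in mm, then the turn, a rotation vector about the world's x, y, z in rad, then the finger opening in mm, from 0 to 85.4. A call has exactly 5 rows; each row shifts and turns the pose as measured when the row begins; what a row does not reach is not made up. A row lasts 1/10 s, in which the tool goes at most 50 mm and 8.59 degrees, less where a joint would pass 70% of its speed; a pose out of reach is approached as far as the arm can. A call is refused whole if a number of a shift passes 50 or a number of a turn 0.15, either way. A call with a gripper value outside its range is refused whole. The fingers move at their own pace and stop on an object; "newtons" is the grip in N (left out, the last holds). Time passes only in rows, so rows that do not move let the fingers close, or fill a call up. It gives the time, the measured TCP pose, the force and the opening at its end, in the units of the state.
- ctrl.read_state(): the state, without advancing time (a new reading comes with each control period).
- ctrl.camera(name): name is "side" or "top" or "wrist"; returns a dict with "frame" (400x640x3 uint8, red, green, blue), "depth" (400x640 float32, m along the optical axis (not along the pixel's ray), 0 where there is no reading), "K" (3x3 intrinsics, pixels), "world_from_camera" (4x4, takes a point from camera to world coordinates); the wrist camera has in their place "mount" (4x4, takes a point from camera to tool coordinates, whose origin is the TCP and whose axes are the flange's). Camera axes: x right, y up, looking along -z (the intrinsics and any distortion apply to the point x, -y, -z); pixel columns grow to the right and rows downward; lengths in m; the calibration is good to about 2 mm. A picture is of the moment at which its call begins: read the wrist's pose just before it.
- ctrl.sign_off(): hands the job in, once; it reports no verdict.
The state is a dict: "time": time; "qpos": joint angles; "dq": joint speeds; "tau": joint torques, N m; "position": TCP position; "tcp_rot": TCP orientation; "force": force on the tool from outside, world axes, zero at the start; "moment": the same for the moment, N m; "gripper_width": opening from 0.0 (shut) to 1.0 (fully open).
Only numpy, scipy, OpenCV 4.12 (cv2) and the standard library are available. Lean on these libraries where they do the work, as an engineer would, in place of code of your own. Each camera call takes 0.05 s, during which the arm holds its last target. There are 200 camera calls.

TASK

Set the sliding jaw of the beam calliper to the red stop: with the fingertips press down the yellow pad in the middle of the slider to free its brake, and keep the pad down while you push the slider along the beam until it rests against the red stop. Then let the pad spring up so that the brake holds, and move clear. Never drag the slider while its brake grips, lift nothing, and leave the foam maquette, cup, rasp and offcut where they are.

Things in the scene. Friction and masses are not known exactly. Their poses are not given: they have to be found in the camera images.
- beam: beam calliper, fixed to the table: an aluminium bar 440 mm long, 30 mm wide, its top 40 mm above the table, on two black feet. Origin at table height under the middle of the bar; its own y axis runs along the bar (towards the dark fixed jaw at the +y end), x across it (both jaws point to +x, reaching 106 mm from the bar's centre line), z up.
- slider_mid (a point): middle of the slider that rides on the bar, 64 mm above the table, level with the tops of its two black end cheeks. The slider is 72 mm long along the bar and 50 mm wide; the cheeks are 10 mm thick, 52 mm apart inside, and stand 8 mm above the unpressed yellow pad between them. Side plates reach 47 mm above the table, below the pressed pad. Axes as the beam's.
- pad_top (a point): centre of the top face of the yellow brake pad, 46 mm along the bar by 40 mm across, midway between the cheeks; 56 mm above the table when up. Moves with slider and pad. A fingertip on it can drag the slider by friction, or slide on until it meets a cheek and push that.
- pad (a joint): how far the yellow pad is pressed down, m: 0 up (brake grips the underside of the bar), 0.008 bottomed. It starts to give at about 3 N and takes about 6 N when bottomed; from 0.001 on the brake is fully free. It springs up when let go.
- slider (a joint): position of the slider along the beam's y axis, m: 0 at the middle of the bar. With the brake free it moves at about 1 N; with the brake gripping it holds against about 9 N.
- red_stop_mid (a point): top centre of the red stop, a collar clamped on the bar, 24 mm along the bar, 48 mm across, top 60 mm above the table, with a small brass screw. It does not move. It may be on either side of the slider. The slider's end face touches it when slider_mid and this point are 48 mm apart horizontally.
- blue_stop_mid (a point): top centre of the blue stop, same size, on the other side of the slider; not to be used.
- maquette: loose pale yellow foam maquette, 56 by 56 mm foot, 110 mm tall, origin under its centre; beyond the calliper. Bystander.
- cup: loose pink cup, 68 mm across the rim, 75 mm tall, origin under its centre; beyond the calliper. Bystander.
- rasp: loose rasp lying on the robot's side of the calliper: steel blade 22 mm wide, wooden handle 24 mm thick, 240 mm long along its own y from -110 to +130 mm, 24 mm high; origin at table height. Bystander.
- offcut: loose pale yellow foam offcut, 45 by 60 mm, 36 mm high, origin under its centre; on the robot's side of the calliper. Bystander.

How it is judged:
By the outcome, as a careful person would: the job done as asked, in the order asked, and still so for the second after the job is handed in, with the robot touching nothing.
It also fails if it takes over 38 s, if anything falls off the work surface, if the arm or the gripper's body presses on something with over 40 N, if the wrist force passes 120 N, or if a joint passes its speed limit or range.

## Working session

There is one attempt and no reset: what is moved stays moved. The work goes in short steps, Python scripts to look and compute and a tool call to move; the robot and the scene stay as the last step left them, time stands still between calls to the robot, and variables do not carry over. Pictures are saved under pics/ and viewed, about 8 in all and at most 12, crops included, and the job is handed in when it is done.

Besides the shell and the picture viewer there is one more tool, called as name([rows], argument=value, ...), one row to a line, values as JSON. jog_arm: Moves the arm, as the interface text tells. Its arguments: {"type":"object","properties":{"targets":{"type":"array","items":{"type":"array"}},"newtons":{"type":"number"}},"required":["targets"]}

```bash
mkdir -p pics; cat > h.py <<'E'
import numpy as np, cv2
from cell import ctrl
def cloud(c,T=None):
    d=c["depth"];K=c["K"];T=c["world_from_camera"] if T is None else T
    v,u=np.mgrid[:d.shape[0],:d.shape[1]]
    p=np.stack([(u-K[0,2])/K[0,0]*d,-(v-K[1,2])/K[1,1]*d,-d,np.ones_like(d)],-1)
    w=(p@T.T)[...,:3]; w[d==0]=np.nan
    return w
def save(n,f): cv2.imwrite(f"pics/{n}.png",cv2.cvtColor(f,cv2.COLOR_RGB2BGR))
E
python3 - <<'E'
from h import *
s=ctrl.read_state();print({k:np.round(v,3).tolist() for k,v in s.items()})
for n in("top","side"):
    c=ctrl.camera(n);save(n+"0",c["frame"]);np.savez(n+"0.npz",f=c["frame"],w=cloud(c))
    print({k:v.shape if k in("frame","depth") else v for k,v in c.items()})
a=cv2.imread("pics/top0.png");b=cv2.imread("pics/side0.png")
E
```

```text
{'time': 0.0, 'qpos': [1.251, 0.508, -0.237, 1.501, 0.126, 1.149, -0.155], 'dq': [-0.0, 0.0, -0.002, -0.0, 0.001, 0.001, -0.0], 'tau': [0.001, -62.06, -2.186, -24.965, 0.013, 0.012, -0.0], 'position': [0.258, -0.569, 0.23], 'tcp_rot': [0.977, 0.211, -0.0, -0.001], 'force': [0.329, -0.417, 0.717], 'moment': [-0.01, -0.077, 0.037], 'gripper_width': 1.001}
{'frame': (400, 640, 3), 'depth': (400, 640), 'K': array([[397.73133783,   0.        , 311.64696129],
       [  0.        , 397.73133783, 194.67651849],
       [  0.        ,   0.        ,   1.        ]]), 'world_from_camera': array([[-0.02424416,  0.98660617, -0.16130865,  0.48410352],
       [-0.99944137, -0.02020727,  0.02661978,  0.03638102],
       [ 0.02300363,  0.16186391,  0.98654493,  0.88100996],
       [ 0.        ,  0.        ,  0.        ,  1.        ]])}
{'frame': (400, 640, 3), 'depth': (400, 640), 'K': array([[461.36759512,   0.        , 315.34036723],
       [  0.        , 461.36759512, 199.46908257],
       [  0.        ,   0.        ,   1.        ]]), 'world_from_camera': array([[-0.84559182,  0.37521398, -0.3797222 ,  0.29725216],
       [-0.53371599, -0.57951467,  0.61588147,  0.52549321],
       [ 0.01103275,  0.72344814,  0.69029057,  0.64198656],
       [ 0.        ,  0.        ,  0.        ,  1.        ]])}
```

View pics/top0.png

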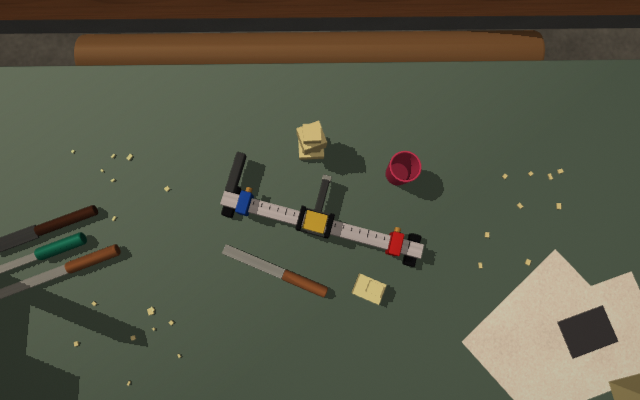

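View pics/side0.png

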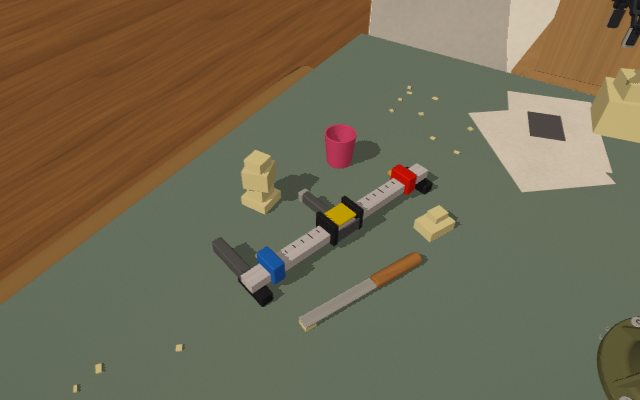

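Top view: pad at about (317,222), red stop (396,243), blue stop (244,203), cup (404,168), maquette (312,141), offcut (370,289), rasp (225–325, 250–290). I'll measure these next.

```bash
python3 - <<'E'
from h import *
def ctr(m,w,zlo,zhi):
    m=m&(w[...,2]>zlo)&(w[...,2]<zhi); p=w[m]
    r=cv2.minAreaRect((p[:,:2]*1000).astype(np.float32)); return len(p),np.round(np.median(p,0),4),[np.round(x,1) for x in r]
for n in("top0","side0"):
    z=np.load(n+".npz");f=z["f"];w=z["w"]
    h=cv2.cvtColor(f,cv2.COLOR_RGB2HSV);H,S,V=[h[...,i].astype(int) for i in range(3)]
    reg=(w[...,0]>.3)&(w[...,0]<.65)&(abs(w[...,1])<.4)
    print(n)
    print("pad",ctr(reg&(H>20)&(H<28)&(S>215)&(V>120),w,.045,.07))
    print("red",ctr(reg&((H<4)|(H>176))&(S>210),w,.053,.07))
    print("blue",ctr(reg&(H>105)&(H<125)&(S>150),w,.053,.07))
    print("bar",ctr(reg&(S<60)&(V>120),w,.03,.05))
    black=reg&(V<60)&(w[...,2]>.059)&(w[...,2]<.075); print("cheeks",ctr(black,w,.059,.075))
    print("tall",ctr((w[...,0]>.45)&(w[...,0]<.75)&(abs(w[...,1])<.3),w,.068,.12))
z=np.load("top0.npz");w=z["w"]
for uv in[(370,289),(317,222),(396,245),(244,203),(404,160),(312,135),(430,300)]:print(uv,np.round(w[uv[1],uv[0]],3))
E
```

```text
top0
pad (0, array([nan, nan, nan]), [array([0., 0.]), array([0., 0.]), np.float64(0.0)])
red (255, array([ 0.5138, -0.1569,  0.0584]), [array([ 513.4, -157.1]), array([23.2, 46.1]), np.float64(72.7)])
blue (246, array([0.606 , 0.1574, 0.0585]), [array([606.6, 157.9]), array([23.3, 47.3]), np.float64(73.6)])
bar (1624, array([ 0.5507, -0.0532,  0.0387]), [array([559.1,  -5.2]), array([440.3,  30.4]), np.float64(73.6)])
cheeks (222, array([ 0.5621, -0.0121,  0.0625]), [array([563. ,   9.4]), array([71.8, 49.4]), np.float64(73.9)])
tall (765, array([0.7218, 0.0036, 0.0885]), [array([697.2, -83.6]), array([268.9,  66.2]), np.float64(76.4)])
side0
pad (393, array([0.5619, 0.0112, 0.0574]), [array([562.4,  10.9]), array([44.5, 40. ]), np.float64(74.6)])
red (228, array([ 0.5122, -0.1514,  0.0593]), [array([ 513. , -155.3]), array([23.7, 47.5]), np.float64(72.7)])
blue (373, array([0.6044, 0.1627, 0.0595]), [array([606.9, 160.9]), array([23.6, 49.2]), np.float64(72.2)])
bar (1982, array([0.5804, 0.0744, 0.0397]), [array([561.,  -5.]), array([442.5,  37.8]), np.float64(73.5)])
cheeks (263, array([0.5628, 0.0321, 0.0633]), [array([563. ,  11.9]), array([72.2, 49.6]), np.float64(73.5)])
tall (1014, array([0.7225, 0.0175, 0.0881]), [array([695.2, -81.7]), array([270.8,  68. ]), np.float64(77.2)])
(370, 289) [ 0.421 -0.103  0.036]
(317, 222) [0.561 0.004 0.055]
(396, 245) [ 0.51  -0.157  0.061]
(244, 203) [0.604 0.155 0.058]
(404, 160) [ 0.697 -0.193  0.03 ]
(312, 135) [0.733 0.012 0.108]
(430, 300) [ 0.392 -0.239 -0.002]
  return _methods._mean(a, axis=axis, dtype=dtype,
  ret = um.true_divide(
```

jog_arm([
  [[22, 40, 0], [0, 0, 0.143], 0],
  [[22, 40, 0], [0, 0, 0.143], 0],
  [[22, 40, 0], [0, 0, 0.143], 0],
  [[22, 40, 0], [0, 0, 0.143], 0],
  [[22, 40, 0], [0, 0, 0.143], 0],
], newtons=20)

```text
time: 0.6
position: [0.3639, -0.3678, 0.2272]
tcp_rot: [0.839, 0.545, -0.003, -0.001]
force: [0.8, -0.9, 0.3]
gripper_width: 0.141
```

jog_arm([
  [[22, 40, 0], [0, 0, 0.143], 0],
  [[22, 40, 0], [0, 0, 0], 0],
  [[22, 40, 0], [0, 0, 0], 0],
  [[22, 40, 0], [0, 0, 0], 0],
  [[22, 40, 0], [0, 0, 0], 0],
])

```text
time: 1.1
position: [0.4754, -0.1594, 0.2264]
tcp_rot: [0.795, 0.607, -0.003, -0.001]
force: [1.2, -0.8, 0.2]
gripper_width: -0.005
```

jog_arm([
  [[20, 40, -20], [0, 0, -0.02], 0],
  [[20, 40, -20], [0, 0, 0], 0],
  [[20, 40, -20], [0, 0, 0], 0],
  [[20, 40, -20], [0, 0, 0], 0],
  [[6, 5, -10], [0, 0, 0], 0],
])

```text
time: 1.6
position: [0.5649, 0.0167, 0.1354]
tcp_rot: [0.799, 0.601, -0.001, -0.001]
force: [-0.3, 0.3, -0.3]
gripper_width: -0.004
```

```bash
python3 - <<'E'
from h import *
s=ctrl.read_state();print({k:np.round(s[k],4).tolist() for k in("position","tcp_rot","force","gripper_width")})
c=ctrl.camera("side");save("side1",cv2.resize(c["frame"][100:300,180:440],None,fx=3,fy=3))
E
```

```text
{'position': [0.5649, 0.0167, 0.1354], 'tcp_rot': [0.7991, 0.6012, -0.0008, -0.0008], 'force': [-0.3078, 0.3025, -0.2705], 'gripper_width': -0.0037}
```

View pics/side1.png

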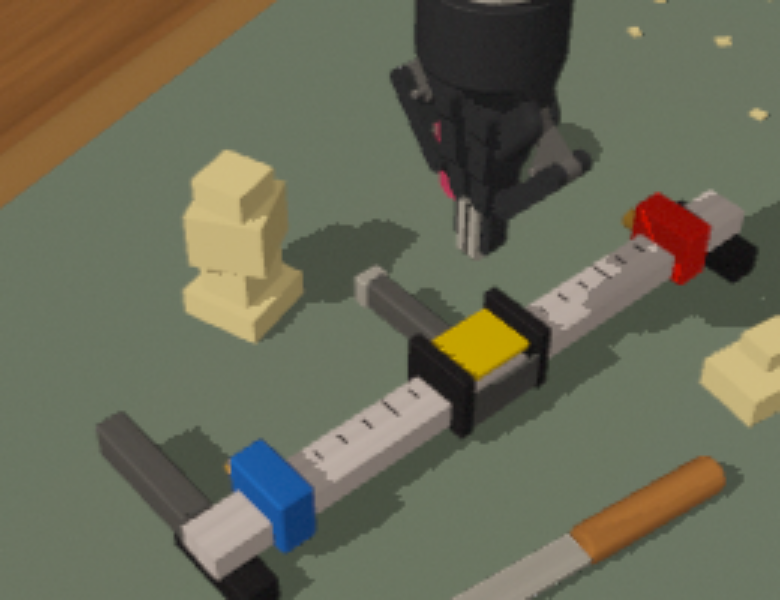

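The shut fingers, at about (480,240) in the crop, hang above the pad at (480,343), turned across the beam as planned. Next I'll lower them just clear of the pad.

jog_arm([
  [[-3, -11, -20], [0, 0, 0], 0],
  [[0, 0, -20], [0, 0, 0], 0],
  [[0, 0, -15], [0, 0, 0], 0],
  [[0, 0, -5], [0, 0, 0], 0],
  [[0, 0, 0], [0, 0, 0], 0],
])

```text
time: 2.15
position: [0.5597, -0.0022, 0.072]
tcp_rot: [0.8, 0.599, -0.004, -0.0]
force: [0.1, -0.6, 0.8]
gripper_width: -0.001
```

```bash
python3 - <<'E'
from h import *
s=ctrl.read_state();print({k:np.round(s[k],4).tolist() for k in("position","tcp_rot","force","gripper_width")})
c=ctrl.camera("side");d=ctrl.camera("top")
a=cv2.resize(c["frame"][180:260,290:390],None,fx=4,fy=4,interpolation=cv2.INTER_CUBIC)
b=cv2.resize(d["frame"][180:260,270:370],None,fx=4,fy=4,interpolation=cv2.INTER_CUBIC);save("s2",np.hstack([a,b]))
E
```

```text
{'position': [0.5597, -0.0022, 0.072], 'tcp_rot': [0.8005, 0.5993, -0.0044, -0.0005], 'force': [0.1265, -0.6464, 0.8109], 'gripper_width': -0.0013}
```

View pics/s2.png

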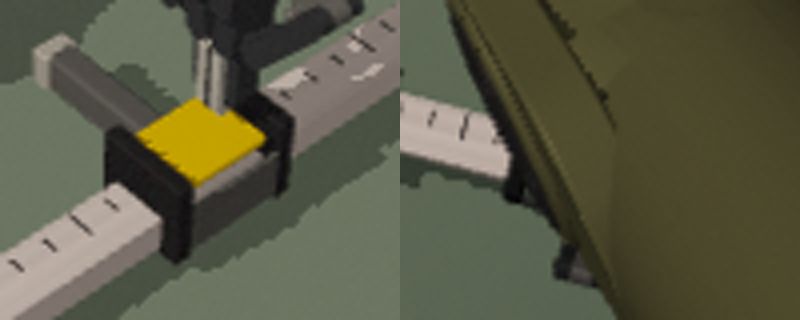

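In the left crop the fingertips at (215,105) are near the red-side cheek, about 13 mm past centre. I'll go back about 7 mm along the beam.

jog_arm([
  [[2, 7, 0], [0, 0, 0], 0],
  [[0, 0, 0], [0, 0, 0], 0],
  [[0, 0, -5], [0, 0, 0], 0],
  [[0, 0, 0], [0, 0, 0], 0],
  [[0, 0, 0], [0, 0, 0], 0],
])

```text
time: 2.75
position: [0.5641, 0.0059, 0.0702]
tcp_rot: [0.8, 0.599, -0.002, 0.001]
force: [-0.5, -0.3, 0.4]
gripper_width: 0.002
```

jog_arm([
  [[-2, 0, -6], [0, 0, 0], 0],
  [[0, 0, -4], [0, 0, 0], 0],
  [[0, 0, -2], [0, 0, 0], 0],
  [[0, 0, -2], [0, 0, 0], 0],
  [[0, 0, 0], [0, 0, 0], 0],
])

```text
time: 3.25
position: [0.5619, 0.0058, 0.0551]
tcp_rot: [0.8, 0.599, -0.002, 0.001]
force: [-0.0, -0.2, 2.9]
gripper_width: 0.002
```

jog_arm([
  [[0, 0, -2], [0, 0, 0], 0],
  [[0, 0, -2], [0, 0, 0], 0],
  [[0, 0, -1], [0, 0, 0], 0],
  [[0, 0, 0], [0, 0, 0], 0],
  [[0, 0, 0], [0, 0, 0], 0],
])

```text
time: 3.75
position: [0.562, 0.0058, 0.0506]
tcp_rot: [0.8, 0.599, -0.002, 0.002]
force: [-0.7, 1.1, 4.5]
gripper_width: -0.002
```

The pad is about 5 mm down at 4.5 N, so the brake is free. I'll start pushing.

jog_arm([
  [[-0.8, -2.8, -0.3], [0, 0, 0], 0],
  [[-1.4, -4.8, -0.3], [0, 0, 0], 0],
  [[-1.4, -4.8, 0], [0, 0, 0], 0],
  [[-1.4, -4.8, 0], [0, 0, 0], 0],
  [[-1.4, -4.8, 0], [0, 0, 0], 0],
])

```text
time: 4.25
position: [0.556, -0.0147, 0.0506]
tcp_rot: [0.8, 0.6, -0.0, 0.001]
force: [-0.1, 2.1, 4.6]
gripper_width: 0.001
```

jog_arm([
  [[-1.7, -5.7, 0], [0, 0, 0], 0],
  [[-1.7, -5.7, 0], [0, 0, 0], 0],
  [[-1.7, -5.7, 0], [0, 0, 0], 0],
  [[-1.7, -5.7, 0], [0, 0, 0], 0],
  [[-1.7, -5.7, 0], [0, 0, 0], 0],
])

```text
time: 4.75
position: [0.5468, -0.046, 0.0507]
tcp_rot: [0.8, 0.6, -0.0, 0.001]
force: [-1.2, 1.4, 5.1]
gripper_width: 0.001
```

jog_arm([
  [[-1.7, -5.7, 0], [0, 0, 0], 0],
  [[-1.7, -5.7, 0], [0, 0, 0], 0],
  [[-1.7, -5.7, 0], [0, 0, 0], 0],
  [[-1.7, -5.7, 0], [0, 0, 0], 0],
  [[-1.7, -5.7, 0], [0, 0, 0], 0],
])

```text
time: 5.25
position: [0.5375, -0.0774, 0.0507]
tcp_rot: [0.8, 0.6, -0.0, 0.001]
force: [-0.0, 1.4, 4.6]
gripper_width: 0.0
```

jog_arm([
  [[-1.5, -5, 0], [0, 0, 0], 0],
  [[-1.5, -5, 0], [0, 0, 0], 0],
  [[-1.2, -4, 0], [0, 0, 0], 0],
  [[-1, -3, 0], [0, 0, 0], 0],
  [[-0.6, -2, 0], [0, 0, 0], 0],
])

```text
time: 5.75
position: [0.5311, -0.099, 0.0507]
tcp_rot: [0.8, 0.6, -0.0, 0.002]
force: [-0.6, 1.3, 5.4]
gripper_width: 0.003
```

```bash
python3 - <<'E'
from h import *
s=ctrl.read_state();print({k:np.round(s[k],4).tolist() for k in("position","force")})
c=ctrl.camera("side")
save("s3",cv2.resize(c["frame"][120:260,290:460],None,fx=4,fy=4,interpolation=cv2.INTER_CUBIC))
E
```

```text
{'position': [0.5311, -0.099, 0.0507], 'force': [-0.5845, 1.3243, 5.3998]}
```

View pics/s3.png

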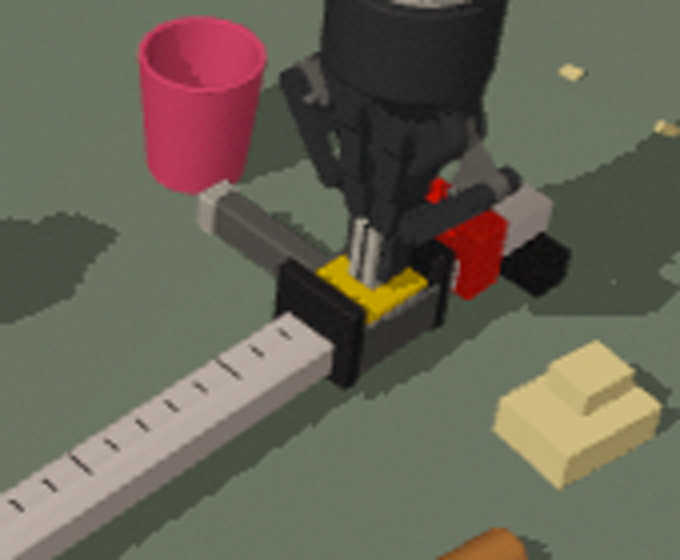

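The slider is following, with a gap of about 15 mm left between its cheek (445,280) and the red stop (465,270). The jaw tip (210,205) is clear of the cup. I'll continue slowly.

jog_arm([
  [[-0.9, -3, 0], [0, 0, 0], 0],
  [[-0.9, -3, 0], [0, 0, 0], 0],
  [[-0.9, -3, 0], [0, 0, 0], 0],
  [[-0.6, -2, 0], [0, 0, 0], 0],
  [[-0.6, -2, 0], [0, 0, 0], 0],
])

```text
time: 6.3
position: [0.5271, -0.1127, 0.0507]
tcp_rot: [0.8, 0.6, 0.0, 0.002]
force: [-0.5, 1.9, 4.2]
gripper_width: 0.002
```

jog_arm([
  [[-0.6, -2, 0], [0, 0, 0], 0],
  [[-0.6, -2, 0], [0, 0, 0], 0],
  [[-0.6, -2, 0], [0, 0, 0], 0],
  [[-0.6, -2, 0], [0, 0, 0], 0],
  [[0, 0, 0], [0, 0, 0], 0],
])

```text
time: 6.8
position: [0.5256, -0.1197, 0.051]
tcp_rot: [0.8, 0.6, 0.002, 0.001]
force: [-0.5, 1.4, 4.4]
gripper_width: -0.002
```

jog_arm([
  [[-0.6, -2, -0.2], [0, 0, 0], 0],
  [[-0.6, -2, -0.2], [0, 0, 0], 0],
  [[0, 0, 0], [0, 0, 0], 0],
  [[0, 0, 0], [0, 0, 0], 0],
  [[0, 0, 0], [0, 0, 0], 0],
])

```text
time: 7.3
position: [0.5248, -0.1236, 0.0507]
tcp_rot: [0.799, 0.601, 0.002, 0.002]
force: [0.6, 2.8, 5.8]
gripper_width: 0.001
```

```bash
python3 - <<'E'
from h import *
s=ctrl.read_state();print({k:np.round(s[k],4).tolist() for k in("position","force")})
c=ctrl.camera("side")
save("s4",cv2.resize(c["frame"][150:230,345:445],None,fx=7,fy=7,interpolation=cv2.INTER_CUBIC))
E
```

```text
{'position': [0.5248, -0.1236, 0.0507], 'force': [0.5545, 2.7673, 5.797]}
```

View pics/s4.png

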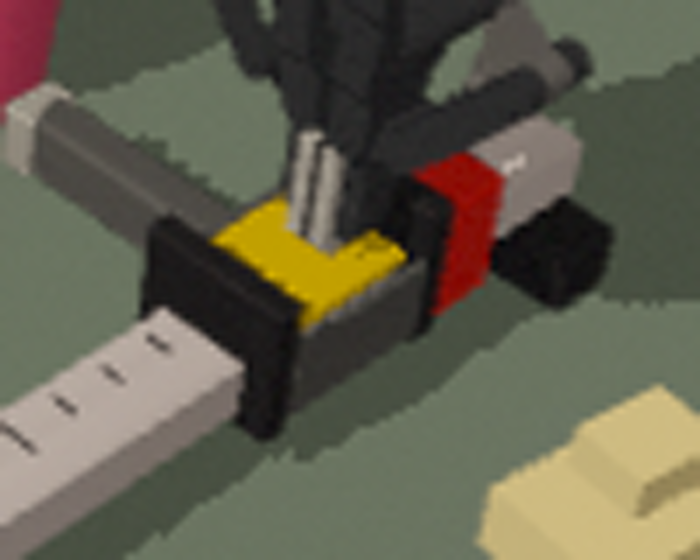

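The slider's cheek appears to meet the red stop at (438,250), and the fingertip has slid on towards that cheek. I'll push a little further to confirm by force.

jog_arm([
  [[-0.4, -1.5, 0], [0, 0, 0], 0],
  [[-0.4, -1.5, 0], [0, 0, 0], 0],
  [[0, 0, 0], [0, 0, 0], 0],
  [[0, 0, 0], [0, 0, 0], 0],
  [[0, 0, 0], [0, 0, 0], 0],
])

```text
time: 7.85
position: [0.5242, -0.1262, 0.0508]
tcp_rot: [0.799, 0.601, 0.002, 0.001]
force: [0.4, 3.6, 4.6]
gripper_width: 0.001
```

jog_arm([
  [[-0.4, -1.5, 0], [0, 0, 0], 0],
  [[-0.4, -1.5, 0], [0, 0, 0], 0],
  [[0, 0, 0], [0, 0, 0], 0],
  [[0, 0, 0], [0, 0, 0], 0],
  [[0, 0, 0], [0, 0, 0], 0],
])

```text
time: 8.35
position: [0.5242, -0.1262, 0.0508]
tcp_rot: [0.799, 0.602, 0.004, 0.0]
force: [0.8, 3.2, 4.5]
gripper_width: 0.001
```

The tip is blocked: commanded 3 mm, moved 0, within 2 mm of the predicted cheek-against-stop position. Now I'll lift straight up.

jog_arm([
  [[0, 0, 2], [0, 0, 0], 0],
  [[0, 0, 3], [0, 0, 0], 0],
  [[0, 0, 4], [0, 0, 0], 0],
  [[0, 0, 10], [0, 0, 0], 0],
  [[0, 0, 20], [0, 0, 0], 0],
])

```text
time: 8.85
position: [0.5206, -0.1279, 0.0885]
tcp_rot: [0.799, 0.601, 0.0, -0.002]
force: [0.6, 0.4, -0.2]
gripper_width: 0.006
```

jog_arm([
  [[0, 0, 30], [0, 0, 0], 0],
  [[0, 0, 40], [0, 0, 0], 0],
  [[-10, -30, 40], [0, 0, 0], 0],
  [[-30, -40, 0], [0, 0, 0], 0],
  [[-30, -40, 0], [0, 0, 0], 0],
])

```text
time: 9.35
position: [0.4492, -0.2375, 0.2057]
tcp_rot: [0.796, 0.605, -0.001, -0.001]
force: [0.1, -1.3, -0.6]
gripper_width: 0.002
```

jog_arm([
  [[-30, -40, 0], [0, 0, 0], 0],
  [[-30, -40, 0], [0, 0, 0], 0],
  [[-30, -40, 0], [0, 0, 0], 0],
  [[-10, -20, 0], [0, 0, 0], 0],
  [[0, 0, 0], [0, 0, 0], 0],
])

```text
time: 9.85
position: [0.3371, -0.3848, 0.2086]
tcp_rot: [0.802, 0.598, -0.007, -0.001]
force: [-0.5, 0.4, 0.5]
gripper_width: -0.0
```

```bash
python3 - <<'E'
from h import *
def rect(m,w,lo,hi):
    p=w[m&(w[...,2]>lo)&(w[...,2]<hi)]
    r=cv2.minAreaRect((p[:,:2]*1000).astype(np.float32)); return len(p),np.round(np.nanmedian(p[:,2]),4),[np.round(x,1) for x in r]
for n in("side","top"):
    c=ctrl.camera(n);f=c["frame"];w=cloud(c);h=cv2.cvtColor(f,cv2.COLOR_RGB2HSV);H,S,V=[h[...,i].astype(int) for i in range(3)]
    reg=(w[...,0]>.4)&(w[...,0]<.65)&(abs(w[...,1])<.3)
    print(n,"red",rect(reg&((H<4)|(H>176))&(S>210),w,.053,.07))
    print("pad",rect(reg&(H>18)&(H<28)&(S>200)&(V>100),w,.042,.07) if n=="side" else "")
    print("cheeks",rect(reg&(V<60),w,.0585,.075))
    # bystanders: pixel change away from calliper
    old=np.load(n+"0.npz")["f"]
    if n=="side": a=cv2.resize(f[130:260,200:470],None,fx=2.9,fy=2.9); b=cv2.resize(old[130:260,200:470],None,fx=2.9,fy=2.9)
    
save("s5",cv2.resize(np.vstack([a,b]),None,fx=.79,fy=.79))
E
```

```text
side red (157, np.float64(0.0597), [array([ 513.8, -155.1]), array([23.7, 48.8]), np.float64(72.0)])
pad (317, np.float64(0.0573), [array([ 527.2, -111.2]), array([44.7, 40.3]), np.float64(74.8)])
cheeks (228, np.float64(0.0631), [array([ 527.7, -109.5]), array([73.7, 50.5]), np.float64(72.5)])
top red (238, np.float64(0.0586), [array([ 513.2, -157.8]), array([21.9, 46.5]), np.float64(73.1)])
pad 
cheeks (239, np.float64(0.0622), [array([ 527.4, -112.4]), array([72.6, 49.7]), np.float64(73.4)])
```

View pics/s5.png

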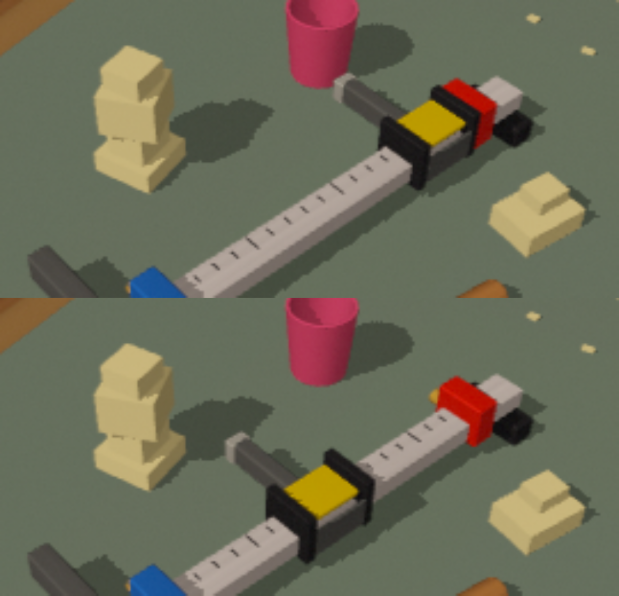

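The slider's cheek sits flush against the red stop at (475,120), the pad is up, and the bystanders are in the same places as before. The measured distance from slider to stop is 47.6–47.7 mm, against 48 mm for contact.

```bash
python3 -c "from cell import ctrl;print(ctrl.read_state()['time'],ctrl.sign_off())"
```

```text
the job is handed in; nothing more can be done
9.95 None
```

The slider now rests against the red stop with its brake on, and I handed the job in at 9.95 s. I shut the fingers, pressed the yellow pad about 5 mm down (about 4.5 N) and kept it down while pushing the slider about 126 mm along the beam. At the end the tip could go no further, so I lifted straight up and moved clear.

**Last checks:**
- **Slider position:** the slider and stop centres measure 47.6 mm (top camera) and 47.7 mm (side camera) apart, against 48 mm for contact. The camera calibration is only good to about 2 mm.
- **Pad:** it measures 57 mm above the table, so it is up, against a nominal 56 mm.
- **Bystanders:** before and after pictures from the side show the maquette, cup and offcut where they were. Only the handle end of the rasp is in that crop, and it hadn't moved.
- **Near the stop:** the fingertip slid about 10 mm over the pad until it met the cheek, and the pad stayed down throughout.

No check failed.

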